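Clear the bench and uncap the leaning oil bottle

TASK

Get the oil bottle that leans in the wooden stand ready for use. First clear the way: stand the tall spray can upright on the cork coaster and lay the file flat in the plywood tray; only then draw the loose cap off the bottle and set it open end down in the round wooden dish. Knock nothing over and leave the other things on the bench where they are.

Things in the scene. Friction and masses are not known exactly. Their poses are not given: they have to be found in the camera images.
- stand: Fixed wooden stand with a fixed steel bottle (64 mm diameter) leaning 35 deg to the front (-x): its axis runs up along (-0.574, 0, 0.819). Shelf over the cap: x 11 to 70, y -85 to 85, underside z 245 mm, jars on it up to z 297, a post under each end (x 45 to 65, y beyond 70); so reach the cap with the tool tilted like the bottle. Footprint x -50 to 140, y -85 to 85. Origin on the bench, z up.
- neck (a point): Point on the bottle's axis where the cap's open end sits when the cap is on (stand frame about 15.5, 0, 122.8 mm). The neck is 31 mm in diameter. Axes as the stand's.
- neck_end (a point): Centre of the neck's top end, 41 mm up the axis from neck. Axes as the stand's.
- cap: Loose black push-over cap, a cylinder of 40 mm diameter and 46 mm height, wall 2.5, closed top 5 thick. Origin: centre of its open end; +z points out through its closed top (along the bottle's axis while on the bottle). It slides off along its axis; 41 mm of neck is inside it.
- can: Loose aluminium spray can, 52 mm diameter, narrowing to 42 mm from 175 mm up, 230 mm tall, 0.25 kg. It stands close in front of the stand, in the way of the tool that must reach the cap. Origin: centre of its underside, z up.
- coaster: Fixed round cork coaster, 94 mm diameter, 6 mm thick. Origin: centre of its underside on the bench.
- file: Loose flat file lying across the dish. Wooden handle from x = -90 to 0, 24 mm wide, 18 high; steel blade from x = 0 to 120, 20 mm wide, 6 thick; underside flat. Origin: underside, at the joint of handle and blade, about 5 mm from its balance point; x along the blade, z up.
- tray: Fixed open plywood tray, 270 (x) x 100 (y) x 22 mm outside, walls and floor 5 mm. Origin: centre of its underside on the bench.
- dish: Fixed round wooden dish for the cap: outside diameter 64, inside 54, 16 mm high, floor 5 mm thick. Origin: centre of its underside on the bench.
- block: Bystander: loose grooved wooden block 70 x 45 x 45 mm beside the stand. Origin: centre of underside.
- jar: Bystander: loose squat glass jar with steel lid, 52 mm diameter, 60 high. Origin: centre of underside.
- tape: Bystander: loose roll of paper tape lying flat, 64 mm diameter, 20 high. Origin: centre of underside.
- guard: Bystander: loose flat dark steel ring (sword guard), 74 mm diameter, 6 thick. Origin: centre of underside.
- hammer: Bystander: loose hammer lying down, 240 mm long. Origin: middle of its underside.
- pot: Bystander: loose ceramic pot of brushes, 70 mm diameter, brushes up to 180 mm high. Origin: centre of underside.

How it is judged:
By the outcome, as a careful person would: the job done as asked, in the order asked, and still so for the second after the job is handed in, with the robot touching nothing.
It also fails if it takes over 72 s, if anything falls off the work surface, if the arm or the gripper's body presses on something with over 40 N, if the wrist force passes 120 N, or if a joint passes its speed limit or range.

ROBOT

A 7-joint arm with a two-finger parallel gripper is mounted at the origin on the work surface. World frame = base frame: x ahead of the robot, y to its left, z up, the work surface at z = 0. Lengths are in m, angles in degrees, forces in N, time in s.
With the tool pointing down it reaches from about 0.425 to 0.875 m from the base axis. Payload 4.7 kg.
Tool frame: the origin (TCP) lies midway between the tips of the shut fingers; the grasp point (between the pads) lies 19 mm behind it; z points along the fingers, y is the line along which they close (so a half turn about z gives the same grasp; the last joint's range is limited). The gripper opens to 87 mm and grips with 3 to 60 N. Pads are 19 mm wide; open, the fingers measure 117 mm over their backs; the gripper's body (75 mm by 190 mm) begins 51 mm behind the grasp point.
Start: joints at [70.651, 18.392, -4.016, 83.108, 1.295, 78.541, -3.26], TCP at [0.224, -0.61, 0.223] pointing down, gripper open.
Joint ranges: [-163.93, 163.93], [-17.29, 119.83], [-79.2, 71.16], [3.27, 140.29], [-89.18, 269.18], [5.43, 117.66], [-154.24, 154.24]. Speed limits (degrees/s): [147.25, 147.25, 180, 180, 180, 180, 180].

INTERFACE

Orientations are given as [roll, pitch, yaw] about the fixed x, y, z axes, in that order (R = Rz(yaw) Ry(pitch) Rx(roll)).
In Python, from plant import * gives the robot as it stands. The module is installed in compiled form; this text tells all that it offers. Calls block until the motion is done:
- move_to(position, orientation): joint-space move of the TCP to a pose.
- movel(position, ori=None, vel=0.15): straight line of the TCP; ori=None keeps the orientation; vel is the mean speed in m/s.
- move_joints(angles): joint-space move.
- gripper_open() and grab(force=None): open the fingers fully, or close them until they stop; force is the grip in N (None keeps the last).
- sleep(seconds).
- inverse_kinematics(position, orientation): joint angles nearest the present ones, or None.
- get_state(): the state.
- get_image(name): name is "scene" or "side" or "wrist"; returns the picture (420x560x3 uint8, red, green, blue); there is no depth.
- get_calibration(name): a dict with "camera_matrix" (3x3 intrinsics, pixels), "k1" (the pictures are not rectified: a ray, as slopes to the right and down, at radius r is drawn at 1 + k1 r^2 times it, then the intrinsics apply), "xyz" and "rotation" of the camera in the world. Camera axes: x right, y up, looking along -z (the intrinsics and any distortion apply to the point x, -y, -z); pixel columns grow to the right and rows downward; lengths in m; the calibration is good to about 2 mm. A picture is of the moment at which its call begins: read the wrist's pose just before it. get_calibration takes no time and is no camera call; for the wrist camera it gives the pose at the moment of the call.
A pose or a line that the arm cannot do raises PlanningError and nothing moves.
- close_job(): hands the job in; it is judged then, once.
The state is a dict: "clock": time; "joints": joint angles; "joint_velocities": joint speeds; "tau": joint torques, N m; "tcp_pos": TCP position; "tool_rot": TCP orientation; "contact_force": force on the tool from outside, world axes, zero at the start; "torque": the same for the moment, N m; "grip_width": finger opening in m; "grasp_force": force on a finger pad.
Only numpy, scipy, OpenCV 4.12 (cv2) and the standard library are available. Lean on these libraries where they do the work, as an engineer would, in place of code of your own. Each camera call takes 0.05 s, during which the arm holds its last target. There are 200 camera calls.

## Working session

There is one attempt and no reset: what is moved stays moved. The work goes in short steps, each a Python script; the robot and the scene stay as the last script left them, time stands still between calls to the robot, and variables do not carry over. Pictures are saved under pics/ and viewed, at most 13 in all, crops included, and the job is handed in when it is done.

```bash
mkdir -p pics
cat > h.py <<'E'
from plant import *
import numpy as np, cv2
from scipy.spatial.transform import Rotation as R
def snap(name,fn):
    c=get_calibration(name); im=get_image(name); cv2.imwrite(f'pics/{fn}.png',im[:,:,::-1])
    np.save(f'pics/{fn}.npy',np.array([c],dtype=object),allow_pickle=True); return im,c
def cal(fn): return np.load(f'pics/{fn}.npy',allow_pickle=True)[0]
def rot(c):
    r=np.array(c['rotation'],float)
    return r if r.shape==(3,3) else R.from_euler('xyz',r,degrees=True).as_matrix()
def ray(c,uv):
    K=np.array(c['camera_matrix'],float); d=(np.array(uv,float)-K[:2,2])/[K[0,0],K[1,1]]
    s=d.copy()
    for _ in range(30): s=d/(1+c['k1']*(s@s))
    v=rot(c)@np.array([s[0],-s[1],-1]); return np.array(c['xyz'],float),v/np.linalg.norm(v)
def proj(c,P):
    K=np.array(c['camera_matrix'],float); q=(np.atleast_2d(P)-c['xyz'])@rot(c)
    s=np.c_[q[:,0]/-q[:,2],-q[:,1]/-q[:,2]]; s=s*(1+c['k1']*(s**2).sum(1))[:,None]
    return s*[K[0,0],K[1,1]]+K[:2,2]
def atz(c,uv,z): o,v=ray(c,uv); return o+v*(z-o[2])/v[2]
def tri(*cu):
    A=np.zeros((3,3));b=np.zeros(3);rs=[ray(c,u) for c,u in cu]
    for o,v in rs: M=np.eye(3)-np.outer(v,v);A+=M;b+=M@o
    p=np.linalg.solve(A,b); return p,[np.linalg.norm((np.eye(3)-np.outer(v,v))@(p-o))*1000 for o,v in rs]
E
python3 - <<'E'
from h import *
for n in ('scene','side'):
    im,c=snap(n,n+'0'); print(n,c)
    cv2.imwrite(f'pics/{n}0b.png',cv2.resize(im[:,:,::-1],(800,600),interpolation=cv2.INTER_CUBIC))
print(get_state())
E
```

```text
scene {'camera_matrix': array([[545.51392637,   0.        , 278.04257454],
       [  0.        , 545.51392637, 212.17696431],
       [  0.        ,   0.        ,   1.        ]]), 'k1': 0.04250060620627637, 'xyz': array([1.53511148, 0.03490971, 1.13422099]), 'rotation': array([43.53933297,  0.77398601, 91.75348461])}
side {'camera_matrix': array([[541.47328992,   0.        , 276.1035011 ],
       [  0.        , 541.47328992, 213.69830449],
       [  0.        ,   0.        ,   1.        ]]), 'k1': -0.02799749286308481, 'xyz': array([ 0.3706177 , -1.03243425,  1.08260975]), 'rotation': array([ 47.11782097,   1.27630828, -10.51795524])}
{'clock': 0.1, 'joints': array([70.65197126, 18.43414892, -4.01406301, 83.16762931,  1.29291113,
       78.54200431, -3.26015611]), 'joint_velocities': array([ 0.01498604, -0.03135814,  0.0254094 , -0.05743715, -0.07043829,
        0.00275016, -0.05138786]), 'tau': array([-2.27431974e-04, -4.92571449e+01, -4.05905563e-01, -3.13397849e+01,
       -6.41935738e-02,  3.95521824e-02,  7.63275352e-05]), 'tcp_pos': array([ 0.22375219, -0.60974132,  0.22158068]), 'tool_rot': array([-1.79901328e+02,  3.94268814e-03,  2.01556540e+01]), 'contact_force': array([ 0.76813486,  0.32004245, -0.46717671]), 'torque': array([-0.01428504, -0.02004979,  0.03252583]), 'grasp_force': 0.0, 'grip_width': 0.08667715871753967}
```

View pics/scene0b.png

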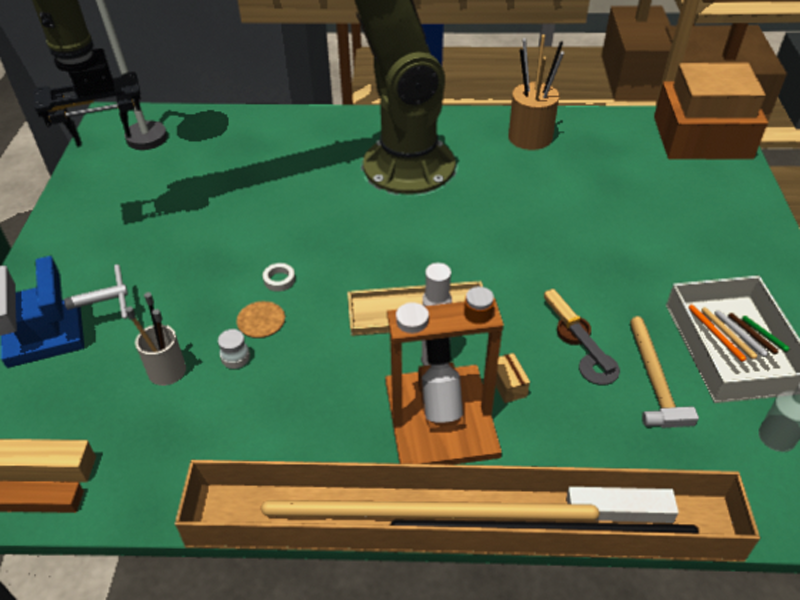

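View pics/side0b.png

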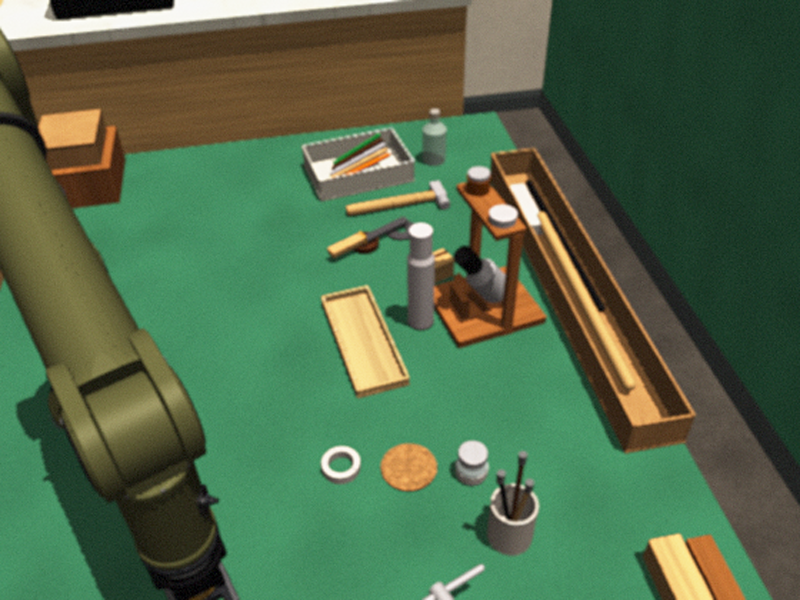

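The scene view shows the can top at (437,270), coaster (261,319), tray around (420,308), file from handle end (552,297) to blade tip (613,368) over the dish (573,330), guard (599,371), and stand base at (445,420). The side view shows the can top at (421,230) and its base at (421,322), the coaster at (409,466), the tray at (365,340) and the file from (332,250) to (408,224).

Run:
```python
from h import *
s,d=cal('scene0'),cal('side0'); f=.7
def t(n,a,b): p,e=tri((s,np.array(a)*f),(d,np.array(b)*f)); print(n,p.round(4),np.round(e,1))
t('coaster',(261,319),(409,466)); t('cantop',(438,268),(421,231)); t('jarlid',(231,338),(474,450)); t('tape',(279,276),(341,463))
t('handle end',(551,294),(331,248)); t('blade tip',(613,367),(408,222)); t('guard',(600,372),(400,229)); t('dish',(574,331),(368,243))
t('shelfcornerFL',(387,310),(524,230))
print('can base side',atz(d,np.array((421,325))*f,0))
for n,q in dict(near_l=(322,296),near_r=(368,288),far_r=(408,380),far_l=(358,392)).items(): print('tray side',n,atz(d,np.array(q)*f,.022).round(4))
for n,q in dict(bl=(348,291),br=(482,283),fl=(351,331)).items(): print('tray scene',n,atz(s,np.array(q)*f,.022).round(4))
for n,q in dict(fl=(403,462),fr=(500,457),bl=(388,375)).items(): print('stand scene',n,atz(s,np.array(q)*f,.0).round(4))
a=cv2.imread('pics/scene0.png')[185:335,230:450]; cv2.imwrite('pics/c1.png',cv2.resize(a,None,fx=3.6,fy=3.6,interpolation=cv2.INTER_CUBIC))
b=cv2.imread('pics/side0.png')[110:290,215:395]; cv2.imwrite('pics/c2.png',cv2.resize(b,None,fx=3.3,fy=3.3,interpolation=cv2.INTER_CUBIC))
```

```text
coaster [ 0.5105 -0.2799  0.0043] [0.4 0.4]
cantop [0.6006 0.0599 0.232 ] [3.5 3.5]
jarlid [ 0.6114 -0.3112  0.063 ] [0.4 0.4]
tape [ 0.3991 -0.2582  0.0139] [0.3 0.3]
handle end [0.4539 0.2913 0.0304] [2.7 2.7]
blade tip [0.6355 0.3794 0.0172] [7.3 7.3]
guard [ 0.6212  0.3678 -0.0021] [3.2 3.2]
dish [0.5367 0.3261 0.0086] [2.4 2.4]
shelfcornerFL [ 0.7547 -0.0246  0.2816] [13.9 13.9]
can base side [0.60120231 0.05048485 0.        ]
tray side near_l [0.4157 0.1531 0.022 ]
tray side near_r [0.512  0.1579 0.022 ]
tray side far_r [ 0.5436 -0.1071  0.022 ]
tray side far_l [ 0.4497 -0.1171  0.022 ]
tray scene bl [ 0.4474 -0.1119  0.022 ]
tray scene br [0.4202 0.1566 0.022 ]
tray scene fl [ 0.5539 -0.0983  0.022 ]
stand scene fl [0.8259 0.0076 0.    ]
stand scene fr [0.8124 0.1706 0.    ]
stand scene bl [ 0.6414 -0.0248  0.    ]
```

View pics/c1.png

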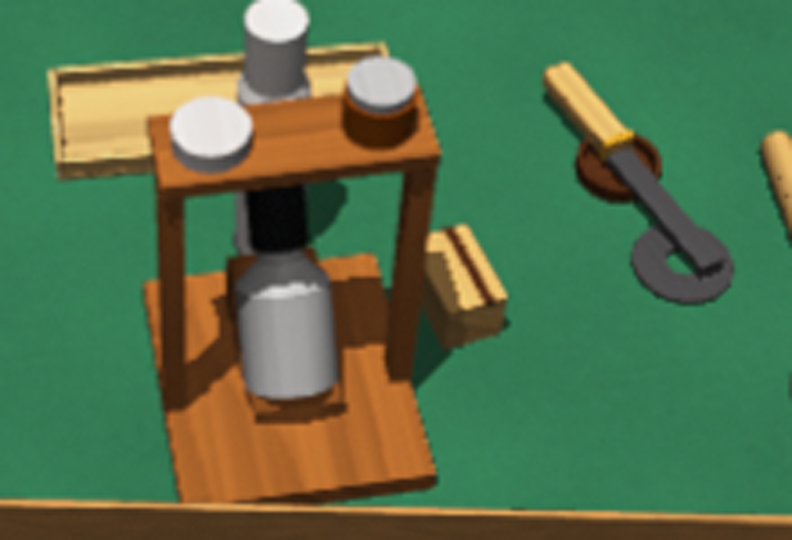

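View pics/c2.png

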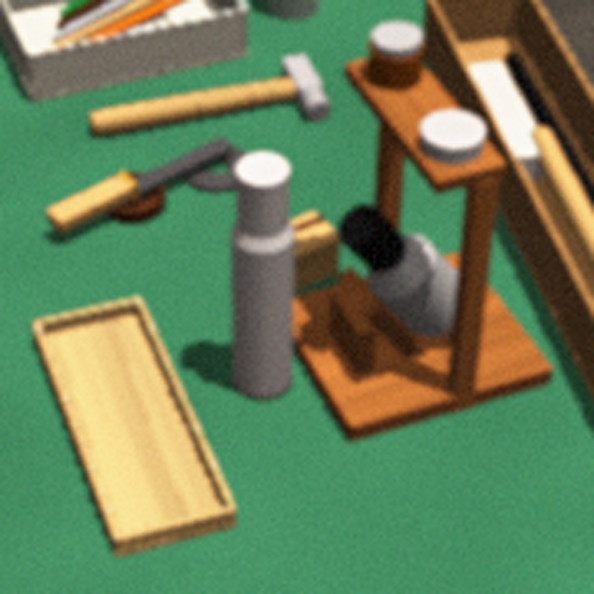

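The crops show the can top centre at (276,20) in c1 and (263,169) in c2. The file runs from handle end (559,69) to tip (709,267) in c1 and from (52,216) to (226,150) in c2. It lies over the dish at (619,165), with the guard at (683,264). Next I'll fit model points to these readings.

```bash
cat > fit.py <<'E'
from h import *
from scipy.optimize import least_squares
s,d=cal('scene0'),cal('side0')
A=lambda u:np.array(u)/3.6+[230,185]
B=lambda u:np.array(u)/3.3+[215,110]
def fit(name,obs,x0):
    # obs: (cam, pixel, local xyz mm)
    def pts(x,l): c,q=np.cos(x[2]),np.sin(x[2]); l=np.array(l)/1000; return [x[0]+c*l[0]-q*l[1],x[1]+q*l[0]+c*l[1],l[2]+x[3]]
    f=lambda x:np.concatenate([(proj(c,pts(x,l))[0]-p) for c,p,l in obs]+[[x[3]*300]])
    r=least_squares(f,[*x0,0.],loss='soft_l1'); x=r.x; print(name,x[:2].round(4),'yaw',np.degrees(x[2]).round(2),'z',x[3].round(4)); print(f(x)[:-1].reshape(-1,2).round(1).tolist()); return x
if __name__=='__main__':
    fit('tray',[(s,A((50,70)),(-135,50,22)),(s,A((385,44)),(135,50,22)),(s,A((57,166)),(-135,-50,22)),(s,A((60,178)),(-135,-50,0)),
     (d,B((35,323)),(135,50,22)),(d,B((138,298)),(135,-50,22)),(d,B((234,513)),(-135,-50,22)),(d,B((114,543)),(-135,50,22)),(d,B((118,552)),(-135,50,0))],[.482,.02,1.67])
    fit('stand',[(s,A((182,503)),(140,-85,0)),(s,A((436,485)),(140,85,0)),(s,A((168,193)),(70,-85,245)),(s,A((440,160)),(70,85,245)),
     (d,B((352,438)),(-50,-85,0)),(d,B((551,378)),(140,-85,0)),(d,B((444,188)),(11,-85,245)),(d,B((502,171)),(70,-85,245))],[.68,.078,.08])
    fit('file',[(s,A((545,74)),(-90,12,18)),(s,A((571,62)),(-90,-12,18)) if 0 else (s,A((571,62)),(-90,12,18)),(s,A((545,74)),(-90,-12,18)),(s,A((697,274)),(120,-10,6)),(s,A((722,263)),(120,10,6)),
     (d,B((48,212)),(-90,12,18)),(d,B((60,228)),(-90,-12,18)),(d,B((222,142)),(120,10,6)),(d,B((232,154)),(120,-10,6))][1:],[.54,.33,.45])
    fit('can',[(s,A((276,20)),(0,0,230)),(d,B((263,169)),(0,0,230)),(d,B((263,384)),(0,0,0))],[.60,.06,0])
    for n,u,z in (('dish',(619,164),.016),('guard',(683,264),.006)): print(n,atz(s,A(u),z).round(4))
    print('coaster',atz(s,np.array((261,319))*.7,.006),atz(d,np.array((409,466))*.7,.006))
    c=get_calibration('wrist'); st=get_state(); T=R.from_euler('xyz',st['tool_rot'],degrees=True)
    print('cam in tool',T.inv().apply(np.array(c['xyz'])-st['tcp_pos']).round(3),'look',T.inv().apply(-rot(c)[:,2]).round(3), c['camera_matrix'][0,0])
E
python3 fit.py
```

```text
tray [0.4801 0.0285] yaw 97.27 z -0.0033
[[-0.2, 0.1], [0.1, 0.0], [-0.2, -0.6], [-0.6, 1.4], [-1.0, -0.4], [0.5, -0.3], [0.3, -1.0], [0.0, -0.7], [-0.7, 2.1]]
stand [0.6919 0.0638] yaw 10.33 z 0.0061
[[0.3, 4.2], [-0.1, -0.5], [-1.9, 0.5], [0.4, 0.1], [-0.9, -0.1], [-0.2, 0.0], [-2.9, 0.2], [0.7, -0.2]]
file [0.5268 0.3277] yaw 25.86 z 0.0067
[[-0.3, 0.9], [-0.4, 0.1], [0.4, 0.2], [-0.1, 0.7], [-1.7, 0.5], [-1.1, -0.6], [-0.2, 0.2], [0.5, -0.5]]
can [0.6032 0.0613] yaw -0.2 z -0.0016
[[-0.4, 0.1], [-0.0, 0.1], [-0.1, -1.1]]
dish [0.5364 0.3268 0.016 ]
guard [0.6241 0.3634 0.006 ]
coaster [ 0.51163043 -0.27920226  0.006     ] [ 0.51045188 -0.28137555  0.006     ]
cam in tool [ 0.068  0.    -0.162] look [-0.246 -0.001  0.969] 359.1274640842586
```

```bash
sed -i "s/x\[3\]\*300/x[3]*20/; s/\[(s,A((182,503)),(140,-85,0)),/[/" fit.py; python3 fit.py | head -6
python3 - <<'E'
from h import *
for nm,p,o in [('can',(.603,.061,.19),[180,0,y]) for y in (0,180,-20,20,150,-150)]+[('coaster',(.511,-.28,.2),[180,0,y]) for y in (0,180,20,-30,-60,60)]+[('file',(.52,.32,.024),[180,0,y]) for y in (26,206)]+[('tray',(.48,.02,.024),[180,0,y]) for y in (97,-83)]:
    q=inverse_kinematics(p,o); print(nm,o[2],None if q is None else np.round(q))
for ty in (6,186):
    Rz=R.from_euler('z',6,degrees=True); z=Rz.apply([.574,0,-.819]); y=Rz.apply([0,1 if ty>90 else -1,0]); M=np.c_[np.cross(y,z),y,z]
    o=R.from_matrix(M).as_euler('xyz',degrees=True)
    for k in (0,.03,.1): q=inverse_kinematics(np.array((.69-.0,.07,.135))-k*z,o); print(ty,o.round(1),M[:,0].round(2),None if q is None else np.round(q))
E
```

```text
tray [0.48   0.0286] yaw 97.26 z -0.004
[[-0.1, 0.3], [0.2, 0.2], [-0.1, -0.4], [-0.5, 1.5], [-1.0, -0.3], [0.4, -0.1], [0.3, -0.9], [-0.1, -0.6], [-0.8, 2.2]]
stand [0.6925 0.0636] yaw 10.69 z 0.006
[[0.2, -0.5], [-1.8, 0.9], [0.4, 0.1], [-0.4, -0.0], [0.1, -0.2], [-2.5, 0.1], [1.1, -0.3]]
file [0.5274 0.3271] yaw 25.9 z 0.008
[[-0.4, 0.7], [-0.5, -0.1], [0.3, 0.1], [-0.1, 0.6], [-1.5, 0.2], [-0.9, -0.8], [0.0, -0.0], [0.6, -0.8]]
can 0 [  32.   21.  -51.   91.   17.   76. -111.]
can 180 [ 36.  23. -56.  91.  19.  77.  68.]
can -20 [  30.   20.  -48.   91.   15.   76. -130.]
can 20 [ 33.  21. -52.  91.  17.  76. -91.]
can 150 [ 34.  22. -53.  91.  18.  76.  39.]
can -150 [ 43.  28. -67.  91.  26.  79.  93.]
coaster 0 [ 42.  12. -18.  94.   4.  74. -67.]
coaster 180 [ 56.  14. -35.  94.   8.  75. 110.]
coaster 20 [ 43.  12. -20.  94.   4.  74. -47.]
coaster -30 [ 40.  12. -16.  94.   3.  74. -97.]
coaster -60 [  38.   12.  -14.   94.    3.   74. -126.]
coaster 60 [ 47.  12. -25.  94.   5.  75.  -8.]
file 26 [  -4.   28.  -37.  100.   20.   59. -112.]
file 206 [ 10.  36. -57.  99.  34.  64.  58.]
tray 97 [ 42.  16. -52. 117.  16.  54. -11.]
tray -83 None
6 [180. -35.   6.] [0.81 0.09 0.57] [  22.    8.  -33.  116.   16.   23. -105.]
6 [180. -35.   6.] [0.81 0.09 0.57] [  47.    7.  -58.  116.   17.   26. -106.]
6 [180. -35.   6.] [0.81 0.09 0.57] [ 29.  -6. -35. 118.  -5.  32. -89.]
186 [-180.   35. -174.] [-0.81 -0.09 -0.57] [ 17.   8. -27. 116.  13.  23.  76.]
186 [-180.   35. -174.] [-0.81 -0.09 -0.57] [ 24.   4. -33. 116.   9.  25.  80.]
186 [-180.   35. -174.] [-0.81 -0.09 -0.57] [ 12.  -6. -20. 118.  -1.  32.  88.]
```

Run:
```python
from h import *
p=get_state()['tcp_pos']
movel([p[0],p[1],.36],vel=.25)
move_to([.603,.061,.35],[180,0,180])
im,c=snap('wrist','w1'); st=get_state(); print(st['clock'],st['tcp_pos'],st['tool_rot'],st['joints'].round())
cv2.imwrite('pics/w1b.png',cv2.resize(im[:,:,::-1],(800,600)))
print(proj(c,[[.603,.061,.23]])/.7)
```

```text
3.5667 [0.60324863 0.05971568 0.34982892] [-1.79983191e+02 -1.22268637e-02  1.79876471e+02] [ 33.  18. -53.  76.  14.  93.  72.]
[[404.27138953 288.40792903]]
```

View pics/w1b.png

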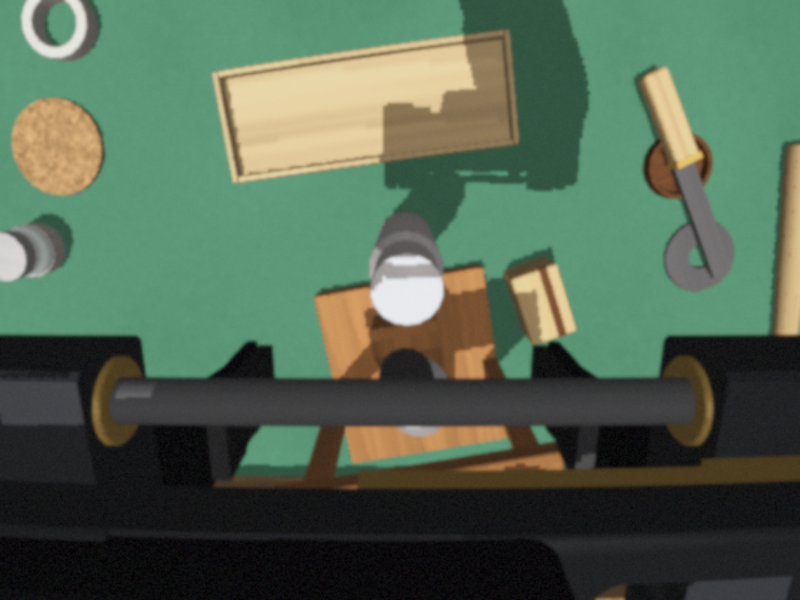

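The wrist view shows the can top at (407,289), 3 px from the prediction. The tray corners are at (213,73), (509,31), (518,144) and (236,181), and the coaster is at (57,146). The file runs from (653,72) to (720,275) with the dish at (678,165), and the stand's front edge runs from (316,295) to (484,266).

```bash
cat > fit2.py <<'E'
from fit import *
w=cal('w1'); W=lambda u:np.array(u)*.7
fit('tray',[(w,W((509,31)),(135,50,22)),(w,W((213,73)),(-135,50,22)),(w,W((236,181)),(-135,-50,22)),(w,W((518,144)),(135,-50,22)),(s,A((50,70)),(-135,50,22)),(s,A((385,44)),(135,50,22)),(s,A((57,166)),(-135,-50,22)),
     (d,B((35,323)),(135,50,22)),(d,B((138,298)),(135,-50,22)),(d,B((234,513)),(-135,-50,22)),(d,B((114,543)),(-135,50,22))],[.482,.02,1.67])
fit('file',[(w,W((640,77)),(-90,-12,18)),(w,W((667,68)),(-90,12,18)),(w,W((713,278)),(120,-10,6)),(w,W((729,272)),(120,10,6)),(s,A((571,62)),(-90,12,18)),(s,A((545,74)),(-90,-12,18)),(s,A((697,274)),(120,-10,6)),(s,A((722,263)),(120,10,6)),
     (d,B((222,142)),(120,10,6)),(d,B((232,154)),(120,-10,6)),(d,B((48,212)),(-90,12,18)),(d,B((60,228)),(-90,-12,18))],[.54,.33,.45])
print('can',tri((w,W((407,289))),(s,A((276,20))),(d,B((263,169)))))
print('coaster',tri((w,W((57,146))),(s,W((261,319))),(d,W((409,466)))))
print('dish',tri((w,W((678,165))),(s,A((619,164)))), atz(w,W((678,165)),.016))
a,b=[atz(w,W(u),.012) for u in((316,295),(484,266))]; print('stand front',a,b,np.linalg.norm(a-b),np.degrees(np.arctan2(-(b-a)[0],(b-a)[1])))
E
python3 fit2.py
```

```text
tray [0.4812 0.0285] yaw 97.02 z -0.0056
[[-0.0, -0.6], [0.6, -0.9], [-1.0, 0.4], [0.2, -0.1], [-0.1, 0.8], [0.2, 1.0], [-0.2, 0.1], [-0.4, 0.0], [1.1, 0.3], [0.5, -0.4], [0.2, -0.2]]
file [0.5309 0.3264] yaw 26.53 z 0.011
[[1.3, 0.1], [-0.7, -1.9], [-1.4, 0.1], [-0.0, -1.8], [-0.7, 0.9], [-0.8, 0.2], [0.9, 0.2], [0.5, 0.7], [0.8, -0.9], [1.5, -1.7], [-0.3, -0.4], [0.4, -1.4]]
can (array([0.60344729, 0.06228434, 0.22848942]), [np.float64(0.3618835124304792), np.float64(0.29546932332934756), np.float64(0.3312197769677941)])
coaster (array([ 0.51002112, -0.27971151,  0.00391099]), [np.float64(0.6043971591094828), np.float64(0.21407004410129737), np.float64(0.7306104943104156)])
dish (array([0.53206067, 0.32755089, 0.01065082]), [np.float64(0.6901244268501365), np.float64(0.6901244268501746)]) [0.53230529 0.32394945 0.016     ]
stand front [ 0.6597313  -0.02701791  0.012     ] [0.63093579 0.1407359  0.012     ] 0.17020728881156771 9.740091680304198
```

Run:
```python
from h import *
o=[180,0,180]
movel([.6034,.0625,.195],o,vel=.15)
grab(35); st=get_state(); print(st['clock'],st['grip_width'],st['grasp_force'],st['tcp_pos'],st['contact_force'].round(1)); z0=st['tcp_pos'][2]
movel([.6034,.0625,z0+.07],vel=.15)
movel([.51,-.28,z0+.07],vel=.2)
f0=get_state()['contact_force']; print(f0.round(1),get_state()['grip_width'])
movel([.51,-.28,z0+.012],vel=.12)
for k in (.009,.0075,.006,.005):
    movel([.51,-.28,z0+k],vel=.03); st=get_state(); print(k,st['contact_force'].round(1),st['tcp_pos'].round(4))
    if st['contact_force'][2]-f0[2]>2: break
snap('side','s2'); print(st['clock'],st['grip_width'])
```

```text
5.575 0.04129471245452184 34.95518205862027 [0.60338073 0.0624028  0.19494775] [-0.5 -0.3  0.1]
[-0.3 -0.3 -2.8] 0.04104507352836711
0.009 [ 0.6  0.1 -3.7] [ 0.5103 -0.2801  0.2045]
0.0075 [-0.1 -0.6 -2.4] [ 0.51   -0.28    0.2025]
0.006 [-0.4 -0.  -2.3] [ 0.51   -0.2801  0.201 ]
0.005 [-1.3  0.8  5.3] [ 0.5105 -0.2801  0.2009]
9.75 0.04093063026416046
```

Run:
```python
from h import *
gripper_open()
movel([.51,-.28,.31],vel=.25)
u=np.array([np.cos(np.radians(26.5)),np.sin(np.radians(26.5))]); g=np.array([.531,.3265])-.011*u
move_to([*g,.17],[180,0,26.5])
im,c=snap('wrist','w2'); st=get_state(); print(st['clock'],st['tcp_pos'],st['tool_rot'],st['joints'].round())
im2,_=snap('side','s3')
v=np.hstack([cv2.resize(im[:,:,::-1],(560,420)),cv2.resize(im2[190:400,220:340,::-1],(240,420))]); cv2.imwrite('pics/v2.png',v)
from h import proj
def loc(x,y,z): return [.531+(x*u[0]-y*u[1])/1000,.3265+(x*u[1]+y*u[0])/1000,z/1000]
print(proj(c,[loc(-90,12,34),loc(-90,-12,34),loc(0,12,34),loc(0,-12,34),loc(120,-10,22),loc(120,10,22)]).round())
```

```text
14.7 [0.52153195 0.32112281 0.17001861] [ 1.79986285e+02 -5.24446556e-03  2.64558638e+01] [  10.   25.  -57.   91.   22.   75. -114.]
[[268. 285.]
 [294. 285.]
 [266. 188.]
 [295. 187.]
 [292.  38.]
 [268.  38.]]
```

View pics/v2.png

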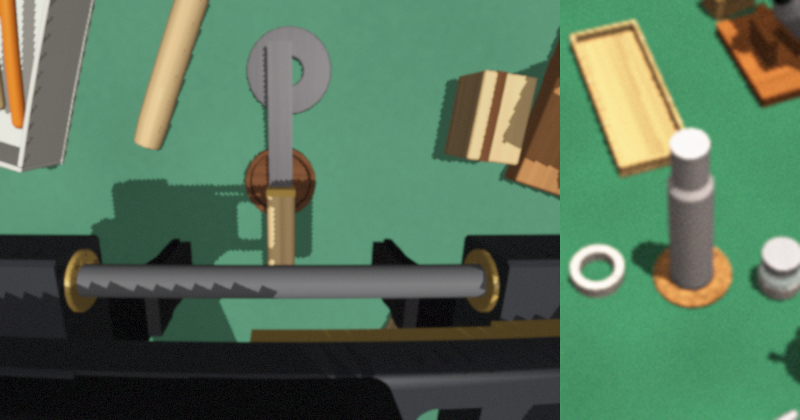

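The can stands upright on the coaster. In the wrist view the file's joint is at (281,190) and its tip at (279,41), within 3 px of prediction, and the dish centre is at (280,181).

Run:
```python
from h import *
print('dish',atz(cal('w2'),(280,181),.016))
p=get_state()['tcp_pos']
movel([p[0],p[1],.05],vel=.15); movel([p[0],p[1],.023],vel=.06)
print(get_state()['contact_force'].round(1))
grab(40); st=get_state(); print(st['clock'],st['grip_width'],st['grasp_force'],st['tcp_pos'])
movel([p[0],p[1],.13],vel=.1)
t=[.4845,.0017]
movel([*t,.13],[180,0,97],vel=.2); st=get_state(); print(st['clock'],st['grip_width'],st['contact_force'].round(1))
movel([*t,.045],vel=.12)
im,c=snap('wrist','w3'); a,_=snap('side','s4'); b,_=snap('scene','s5'); print(get_state()['tcp_pos'],get_state()['clock'])
v=np.hstack([im[:,:,::-1],np.vstack([cv2.resize(a[170:310,200:320,::-1],(240,210)),cv2.resize(b[170:260,230:350,::-1],(240,210))])]); cv2.imwrite('pics/v3.png',v)
```

```text
dish [0.5329616  0.32801737 0.016     ]
[0.8 0.5 1.4]
17.35 0.02342321768419613 39.98934209346771 [0.5214365  0.32126067 0.02299076]
20.35 0.023417653818701235 [ 0.6 -0.3 -1.4]
[0.48525181 0.00160264 0.0458169 ] 21.3583
```

View pics/v3.png

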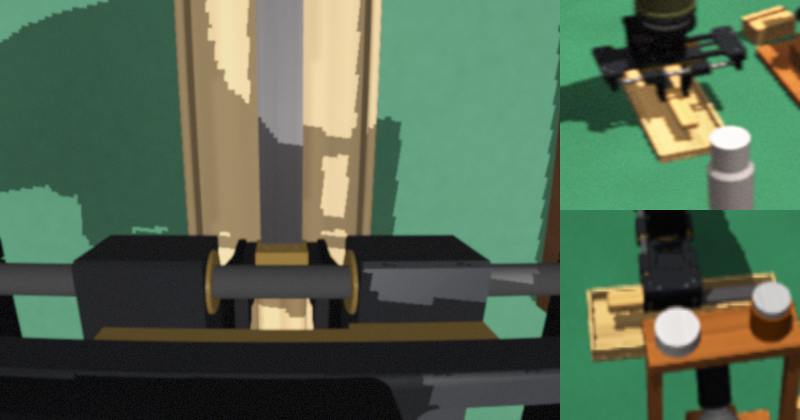

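The file hangs centred over the tray and the can still stands on the coaster, so I'll release the file and go to the cap.

```bash
cat >> h.py <<'E'
def capframe(S=(.694,.065),yaw=10.):
    Rz=R.from_euler('z',yaw,degrees=True); a=Rz.apply([-np.sin(np.radians(35)),0,np.cos(np.radians(35))])
    n=np.array([*S,0])+Rz.apply([.0155,0,.1228]); y=Rz.apply([0,1,0]); z=-a
    return n,a,R.from_matrix(np.c_[np.cross(y,z),y,z]).as_euler('xyz',degrees=True)
E
python3 - <<'E'
from h import *
t=[.4845,.0017]
movel([*t,.0247],vel=.06); gripper_open(); st=get_state(); print(st['tcp_pos'],st['contact_force'].round(1))
movel([*t,.25],vel=.25)
n,a,o=capframe(); print(n,a,o)
move_to(n+.19*a,o)
st=get_state(); im,c=snap('wrist','w4'); print(st['clock'],st['tcp_pos'],st['tool_rot'],st['joints'].round())
b,_=snap('side','s6')
v=np.hstack([im[:,:,::-1],cv2.resize(b[115:325,200:320,::-1],(240,420))]); cv2.imwrite('pics/v4.png',v)
print('neck, end, captop centre',proj(c,[n,n+.041*a,n+.046*a]).round(),'can/dish',proj(c,[[.533,.328,.016]]))
E
```

```text
[0.48448782 0.00171965 0.02468465] [-0.  -0.2 -0.1]
[0.70926452 0.06769155 0.1228    ] [-0.56486252 -0.0996005   0.81915204] [-180.   35. -170.]
25.7 [0.60169518 0.04897907 0.27757844] [ 179.93411002   34.91228518 -170.0404917 ] [ 33. -14. -33. 116. -19.  42. 109.]
neck, end, captop centre [[281. 188.]
 [281. 196.]
 [281. 198.]] can/dish [[572.63641483  19.41213961]]
```

View pics/v4.png

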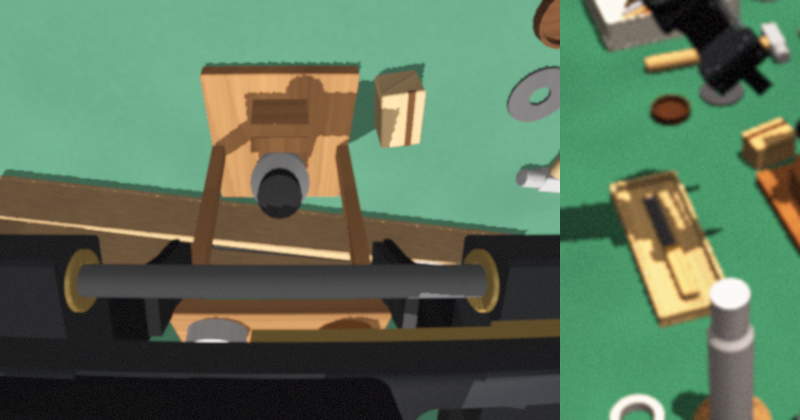

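The cap's top is at (280,197), against a predicted (281,198). The stand is square to the tool and the file lies flat in the tray.

Run:
```python
from h import *
n,a,o=capframe()
movel(n+.07*a,o,vel=.15); print(get_state()['contact_force'].round(1))
movel(n+.017*a,o,vel=.08); st=get_state(); print(st['clock'],st['contact_force'].round(1),((st['tcp_pos']-n)@a).round(4))
grab(40); st=get_state(); print(st['grip_width'],st['grasp_force'],st['contact_force'].round(1),st['torque'].round(2))
for k in (.025,.04,.06,.09):
    movel(n+k*a,o,vel=.06); st=get_state(); print(k,st['grip_width'].__round__(4),st['contact_force'].round(1),st['torque'].round(2))
im,c=snap('side','s7'); b,_=snap('scene','s8'); print(get_state()['clock'],st['joints'].round())
v=np.hstack([cv2.resize(im[100:220,240:400,::-1],(400,300),interpolation=2),cv2.resize(b[190:310,250:410,::-1],(400,300),interpolation=2)]); cv2.imwrite('pics/v5.png',v)
for y in (-170,180,150,-140,10): 
    q=inverse_kinematics([.533,.328,.15],[180,0,y]); print(y,None if q is None else np.round(q))
```

```text
[-0.1  1.   0.1]
27.5667 [-1.  -0.3  1.1] 0.0175
0.039563276989394575 39.99994811718352 [-0.6 -0.7  0.8] [-0.04  0.55 -0.04]
0.025 0.0396 [0.1 0.2 1. ] [0.01 0.58 0.01]
0.04 0.0394 [ 0.2 -0.4  0.4] [-0.06  0.41 -0.07]
0.06 0.0395 [-0.7  0.1  0.5] [0.02 0.59 0.08]
0.09 0.0393 [ 0.6  0.9 -0.6] [-0.05  0.57  0.04]
30.3417 [ 36.  -1. -41. 116.  -6.  30.  99.]
-170 [ 10.  29. -58.  91.  25.  75.  48.]
180 [ 11.  30. -59.  91.  26.  75.  38.]
150 [ 12.  31. -62.  91.  28.  76.   7.]
-140 [ 11.  30. -60.  91.  27.  75.  77.]
10 [  15.   34.  -67.   90.   32.   77. -136.]
```

View pics/v5.png

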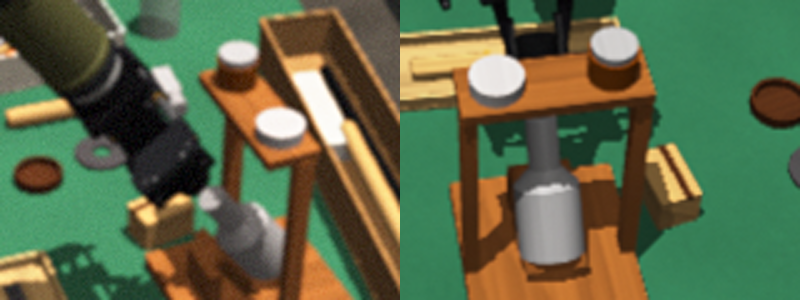

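The neck is bare and the cap is in the gripper. The empty dish shows at (38,174) in the left crop and (780,101) in the right one.

Run:
```python
from h import *
print('dish',tri((cal('s7'),(255.2,169.6)),(cal('s8'),(402,230.4))),atz(cal('s7'),(255.2,169.6),.016),atz(cal('s8'),(402,230.4),.016))
n,a,o=capframe()
movel(n+.19*a,o,vel=.2)
move_to([.533,.327,.16],[180,0,-170])
st=get_state(); im,c=snap('wrist','w5'); print(st['clock'],st['tcp_pos'],st['tool_rot'],st['grip_width'])
cv2.imwrite('pics/v6.png',cv2.resize(im[90:390,100:500,::-1],(800,600),interpolation=2))
D=np.array([.533,.327,.016]); th=np.linspace(0,2*np.pi,4,endpoint=False)
ring=lambda r:D+np.c_[r*np.cos(th),r*np.sin(th),0*th]
print('dish outer pred',((proj(c,ring(.032))-[100,90])*2).round(),'ctr',((proj(c,D)-[100,90])*2).round())
m=st['tcp_pos']+[0,0,-.017]; print('cap open end',((proj(c,[m,m+[-.02,0,0],m+[0,.02,0],m-[0,.02,0]])-[100,90])*2).round())
```

```text
dish (array([0.53019786, 0.32831041, 0.00857905]), [np.float64(0.929324273715249), np.float64(0.9293242737150216)]) [0.52950686 0.31765723 0.016     ] [0.53580612 0.3270448  0.016     ]
32.1667 [0.53382154 0.32550939 0.15956017] [-1.79958983e+02 -3.85550436e-03 -1.70092958e+02] 0.039091731792253795
dish outer pred [[354. 280.]
 [439. 223.]
 [380. 138.]
 [294. 198.]] ctr [[367. 211.]]
cap open end [[363. 312.]
 [376. 240.]
 [437. 324.]
 [288. 300.]]
```

View pics/v6.png

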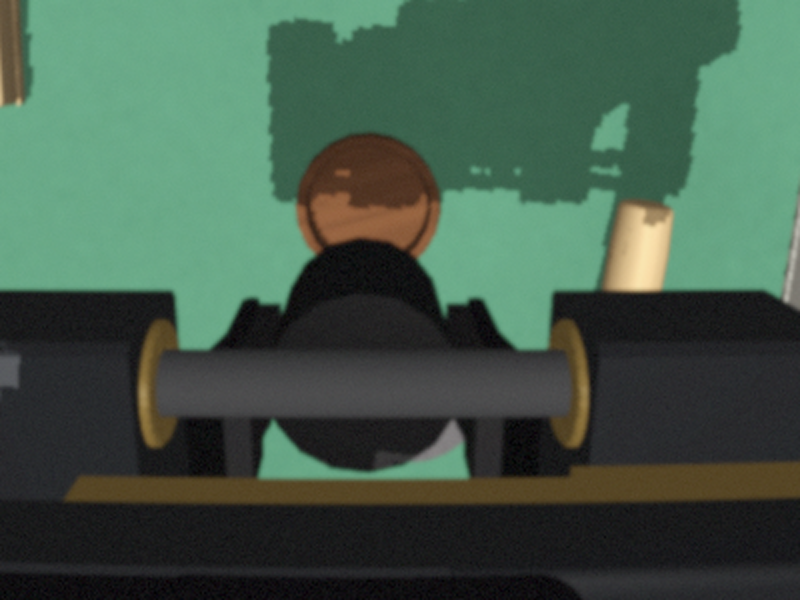

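The dish's outer rim spans u 297–440 with its top at v 133, which puts its centre near (0.532, 0.3275). The cap's lower front edge is at v≈239, against a predicted 240, so it has not slipped in the grip.

Run:
```python
from h import *
D=[.532,.3275]; o=[180,0,-170]
movel([*D,.1],o,vel=.12); movel([*D,.03],vel=.1); sleep(.2)
f0=get_state()['contact_force'][2]
for z in (.026,.0245,.0235,.0225,.0215,.0205):
    movel([*D,z],vel=.03); sleep(.1); st=get_state(); print(z,st['tcp_pos'].round(4),st['contact_force'].round(1),st['torque'].round(2))
    if st['contact_force'][2]-f0>2.5: break
gripper_open(); sleep(.2)
movel([*D,.2],vel=.12); sleep(.3)
st=get_state(); print(st['clock'],st['contact_force'].round(1))
a,_=snap('scene','s9'); b,_=snap('side','s10'); im,_=snap('wrist','w6')
v=np.hstack([cv2.resize(a[170:290,320:480,::-1],(400,300),interpolation=2),cv2.resize(b[110:350,200:380,::-1],(400,533),interpolation=2)[:300]])
v=np.vstack([v,np.hstack([cv2.resize(im[:210,100:380,::-1],(400,300)),cv2.resize(b[100:350,200:400,::-1],(400,300))])]); cv2.imwrite('pics/v7.png',v)
```

```text
0.026 [0.5319 0.3275 0.0259] [-0.4 -0.3 -0.2] [ 0.1  -0.12 -0.01]
0.0245 [0.532  0.3275 0.0245] [-0.1  0.  -0.6] [ 0.13 -0.07 -0.  ]
0.0235 [0.532  0.3275 0.0235] [-0.6 -0.3  0.1] [ 0.12 -0.1   0.  ]
0.0225 [0.532  0.3275 0.0225] [-0.  -0.4 -0.7] [ 0.11 -0.11 -0.02]
0.0215 [0.532  0.3275 0.0215] [ 0.2  0.1 -0.6] [ 0.15 -0.11 -0.01]
0.0205 [0.5322 0.3276 0.0212] [-2.2 -1.   5.6] [-0.22  0.22  0.03]
39.2333 [-0.5  0.4  0.4]
```

View pics/v7.png

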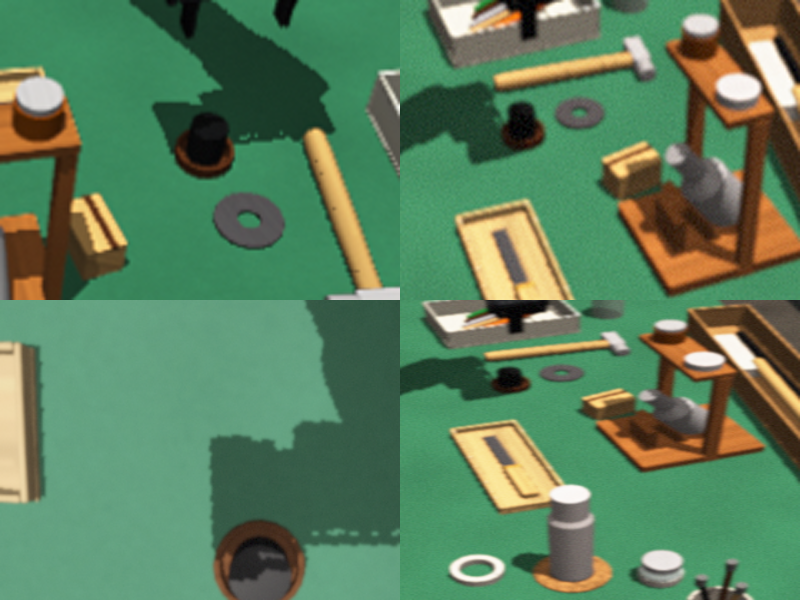

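The final views show the cap standing in the dish at (207,145), the file flat in the tray, the can upright on the coaster, and the other things where they were. I'll hand in the job.

```bash
python3 -c "
from plant import *
print(close_job())"
```

```text
the job is handed in; nothing more can be done
None
```

The job is handed in after about 39 s on the robot's clock: the can stands upright on the coaster, the file lies flat in the tray after a roughly 13 mm drop, the cap sits open end down in the dish, and the final pictures show nothing else moved.

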